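# Square the tube block up against the stop of the heating plate

### The arm

A 7-joint arm with a two-finger parallel gripper is mounted at the origin on a cart in front of the work surface, level with it; the furniture and walls round the work are solid. World frame = base frame: x ahead of the robot, y to its left, z up, the work surface at z = 0. Lengths are in m, angles in rad, forces in N, time in s.
With the tool pointing down it reaches from about 0.35 to 0.9 m from the base axis. Payload 8.1 kg.
Tool frame: the origin (TCP) lies midway between the tips of the shut fingers; the grasp point (between the pads) lies arm.grasp_offset behind it (arm.grasp_offset is the distance from the TCP to the grasp point, in m); z points along the fingers, y is the line along which they close (so a half turn about z gives the same grasp; the last joint's range is limited). The gripper opens to 92 mm and grips with 3 to 60 N. Pads are 19 mm wide; open, the fingers measure 130 mm over their backs; the gripper's body (75 mm by 190 mm) begins 47 mm behind the grasp point.
Start: joints at [-1.436, 0.434, 0.025, 1.573, -0.012, 1.134, -0.075], TCP at [0.147, 0.607, 0.227] pointing down, gripper open.
Joint ranges: [-2.62, 2.62], [-0.44, 2.09], [-1.27, 1.32], [0.08, 2.57], [-1.32, 4.46], [0.12, 2], [-2.74, 2.74]. Speed limits (rad/s): [2.22, 2.22, 3.01, 3.01, 3.14, 3.14, 3.14].

### API

Orientations are given as a rotation vector (axis times angle).
In Python, from cell import observe, imaging, arm gives the robot as it stands.
- The arm moves only by the tool apply_moves, never from a script. Its argument "commands" is a list of rows, each a list of 5 numbers: the opening in per cent of the stroke, from 0 (shut) to 100 (fully open), then the shift along the world's x, y, z in units of 0.06 m (1.0 is 0.06 m), then the turn about the world's z in units of 0.5 rad (1.0 is 0.5 rad). A call has 1 to 12 rows; each row shifts and turns the commanded pose from where the row before left it; what a row does not reach is not made up. A row lasts 1/8 s, in which the tool goes at most 62.5 mm and 10.7 degrees, less where a joint would pass 70% of its speed; a pose out of reach is approached as far as the arm can. A call with a number of a shift or a turn outside -1 to 1 is refused whole. A call with a gripper value outside its range is refused whole. The fingers move at their own pace and stop on an object; "newtons" is the grip in N (left out, the last holds). Time passes only in rows, so rows that do not move let the fingers close. It gives the time, the measured TCP pose, the force, the opening and the grip force at its end, in the units of the state.
- observe(): the state, without advancing time (a new reading comes with each control period).
- imaging.get_image(name): name is "scene" or "top" or "wrist"; returns (picture, depth): 384x512x3 uint8, red, green, blue; 384x512 float32, m along the optical axis (not along the pixel's ray), 0 where there is no reading.
- imaging.camera_params(name): a dict with "camera_matrix" (3x3 intrinsics, pixels), "origin" and "rotation" of the camera in the world; the wrist camera has in their place "tool_from_camera" (4x4, takes a point from camera to tool coordinates, whose origin is the TCP and whose axes are the flange's). Camera axes: x right, y up, looking along -z (the intrinsics and any distortion apply to the point x, -y, -z); pixel columns grow to the right and rows downward; lengths in m; the calibration is good to about 2 mm. The wrist camera is an equidistant fisheye: a pixel r from the principal point sees the ray r / f radians off the axis. A picture is of the moment at which its call begins: read the wrist's pose just before it. camera_params takes no time and is no camera call.
- arm.sign_off(): hands the job in; it is judged then, once.
The state is a dict: "clock": time; "joints": joint angles; "dq": joint speeds; "joint_efforts": joint torques, N m; "position": TCP position; "ee_rot": TCP orientation; "force": force on the tool from outside, world axes, zero at the start; "ft_torque": the same for the moment, N m; "width": opening from 0.0 (shut) to 1.0 (fully open); "gripper_force": force on a finger pad.
Only numpy, scipy, OpenCV 4.12 (cv2) and the standard library are available. Lean on these libraries where they do the work, as an engineer would, in place of code of your own. Each camera call takes 0.05 s, during which the arm holds its last target. There are 200 camera calls.

### The job

The heavy aluminium tube block was set down skewed on the heating plate: without gripping or lifting it, push it with the fingertips, nudging its corners, to walk it round until its slotted face looks squarely at the stop at the back of the plate, and only then push it home, so that the sensor pin runs into the slot and the face lies flush against the stop. Do not let the block strike the pin while it is still clearly skewed, or the pin will bend. Leave the two vials, the flask and the beaker standing where they are.

Things in the scene. Friction and masses are not known exactly. Their poses are not given: they have to be found in the camera images.
- heater: low white heating plate fixed to the bench, 284 mm wide (its y). Origin on the bench under the plate; x points to the back, where the stop is, y left, z up. Its dark flat metal top lies 46 mm above the bench, from x = -130 to +126 mm and y = -140 to +140 mm; a lower sloping control strip in front reaches to x = -168 mm.
- stop_face (a point): centre line of the stop's front face, on the axis of the sensor pin, 105 mm behind the heater's origin and 64 mm above the bench; axes as the heater's. The stop is a plain aluminium bar, 180 mm wide (along y), 12 mm thick, rising 28 mm above the plate; its face looks to -x.
- sensor: the temperature sensor: a level steel pin, 8 mm in diameter with a round end, that sticks out 26 mm from the middle of the stop's face towards -x, 18 mm above the plate; fixed to the heater, with the heater's origin and axes.
- tube_block: plain aluminium block with 12 tube wells in its top, 92 (x) x 120 (y) x 40 mm high, 0.75 to 0.95 kg, loose on the plate, standing on a 64 x 84 mm land 3 mm high under its middle. Origin at the centre of its underside, z up, x out of the slotted face. Slides stiffly (3 to 7 N), stays where left. Starts turned 0.5 to 1.0 rad to the left (counterclockwise from above), 95 to 125 mm short of home.
- block_slot (a point): middle of the slot's mouth, in the plane of the slotted 120 mm face, 46 mm from the block's centre along its x and 18 mm above its underside; axes as the block's. The slot is upright, open at the top, 11 mm wide, 30 mm deep; its mouth is bevelled at 45 degrees to 26 mm wide and so guides the pin in. With the block home it coincides with stop_face.
- vial_left: small screw vial with a red cap, 30 mm in diameter, 58 mm high, loose on the plate near its back left corner, 55 to 85 mm behind the heater's origin and 107 to 122 mm to its left; origin at the centre of its underside. Not to be disturbed.
- vial_right: small screw vial with a black cap, 30 mm in diameter, 58 mm high, loose on the plate near its back right corner, 55 to 85 mm behind the heater's origin and 107 to 122 mm to its right; origin at the centre of its underside. Not to be disturbed.
- flask: glass conical flask, 91 mm in diameter, 151 mm high, loose on the bench to the left or right of the heater; origin at the centre of its underside. Not to be disturbed.
- beaker: glass beaker, 74 mm across, 90 mm high, loose on the bench on the other side of the heater; origin at the centre of its underside. Not to be disturbed.

How it is judged:
By the outcome, as a careful person would: the job done as asked, in the order asked, and still so for the second after the job is handed in, with the robot touching nothing.
It also fails if it takes over 72 s, if anything falls off the work surface, if the arm or the gripper's body presses on something with over 40 N, if the wrist force passes 120 N, or if a joint passes its speed limit or range.

## Working session

There is one attempt and no reset: what is moved stays moved. The work goes in short steps, Python scripts to look and compute and a tool call to move; the robot and the scene stay as the last step left them, time stands still between calls to the robot, and variables do not carry over. Pictures are saved under pics/ and viewed, at most 10 in all, crops included, and the job is handed in when it is done.

Besides the shell and the picture viewer there is one more tool, called after ">>>" as name([rows], argument=value, ...), one row to a line, values as JSON. apply_moves: Moves the arm, as the interface text tells. Its arguments: {"type":"object","properties":{"commands":{"type":"array"},"newtons":{"type":"number"}},"required":["commands"]}

```bash
mkdir -p pics; python3 - <<'E'
from cell import observe, imaging, arm
import cv2, numpy as np
s=observe();print({k:np.round(v,3).tolist() for k,v in s.items()}, arm.grasp_offset)
for n in("scene","top"):
    p,d=imaging.get_image(n);cv2.imwrite(f"pics/{n}0.png",p[:,:,::-1]);np.save(f"pics/{n}0.npy",d)
    print(n,{k:np.round(v,4).tolist() if not isinstance(v,str) else v for k,v in imaging.camera_params(n).items()})
E
```

```text
{'clock': 0.0, 'joints': [-1.436, 0.435, 0.025, 1.574, -0.012, 1.134, -0.075], 'dq': [-0.0, -0.0, 0.002, 0.001, 0.001, 0.0, 0.0], 'joint_efforts': [-0.0, -66.786, 0.985, -31.445, -0.061, 0.043, 0.0], 'position': [0.147, 0.607, 0.226], 'ee_rot': [-0.373, -3.119, 0.002], 'force': [0.659, -0.022, 1.01], 'ft_torque': [-0.008, -0.039, -0.03], 'gripper_force': 0.0, 'width': 1.002} 0.0188
scene {'camera_matrix': [[465.5788, 0.0, 247.0261], [0.0, 465.5788, 195.2326], [0.0, 0.0, 1.0]], 'origin': [0.0316, -0.3392, 0.6992], 'rotation': [0.7602, -0.4154, -0.9963]}
top {'camera_matrix': [[463.2336, 0.0, 258.5768], [0.0, 463.2336, 188.1914], [0.0, 0.0, 1.0]], 'origin': [0.4198, -0.0068, 1.1645], 'rotation': [0.1458, -0.129, -1.5666]}
```

View pics/top0.png

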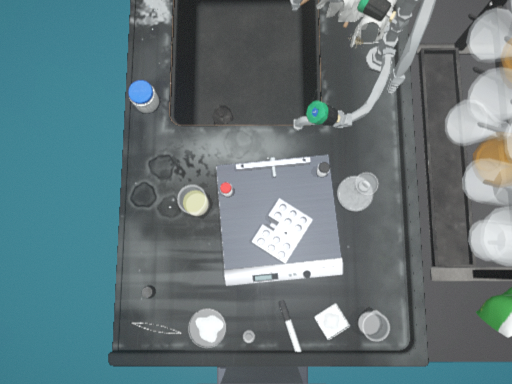

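View pics/scene0.png

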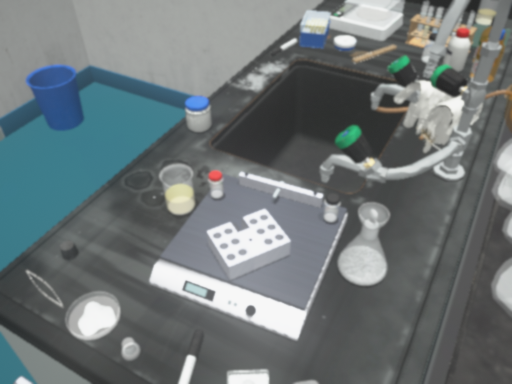

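```bash
cat > h.py <<'E'
import numpy as np,cv2
from scipy.spatial.transform import Rotation as R
from cell import observe, imaging, arm
P=imaging.camera_params("top");K=np.array(P["camera_matrix"]);O=np.array(P["origin"]);RR=np.array(P["rotation"])
RR=R.from_rotvec(RR).as_matrix() if RR.ndim==1 else RR
def w(u,v,z):
    r=RR@np.array([(u-K[0,2])/K[0,0],-(v-K[1,2])/K[1,1],-1]); return O+r*(z-O[2])/r[2]
def px(p):
    c=RR.T@(np.array(p)-O); return K[0,2]-K[0,0]*c[0]/c[2], K[1,2]+K[1,1]*c[1]/c[2]
def crop(name,u0,v0,u1,v1,s):
    p,d=imaging.get_image("top");c=cv2.resize(p[v0:v1,u0:u1],None,fx=s,fy=s,interpolation=cv2.INTER_CUBIC)
    cv2.imwrite(f"pics/{name}.png",c[:,:,::-1]);return p,d
E
python3 - <<'E'
from h import *
print({k:v for k,v in P.items() if 'dist' in k})
crop("c1",205,145,355,290,4)
d=np.load("pics/top0.npy")
for u,v in [(240,230),(300,250),(323,230),(285,232),(150,230)]:
    q=w(u,v,0); 
    zc=d[v,u]; r=RR@np.array([(u-K[0,2])/K[0,0],-(v-K[1,2])/K[1,1],-1]);print(u,v,np.round(O+r*zc,4))
E
```

```text
{}
240 230 [0.515  0.0501 0.0464]
300 250 [ 0.4672 -0.094   0.0458]
323 230 [ 0.515  -0.15    0.0466]
285 232 [ 0.507  -0.0566  0.0862]
150 230 [0.5186 0.2781 0.0046]
```

View pics/c1.png

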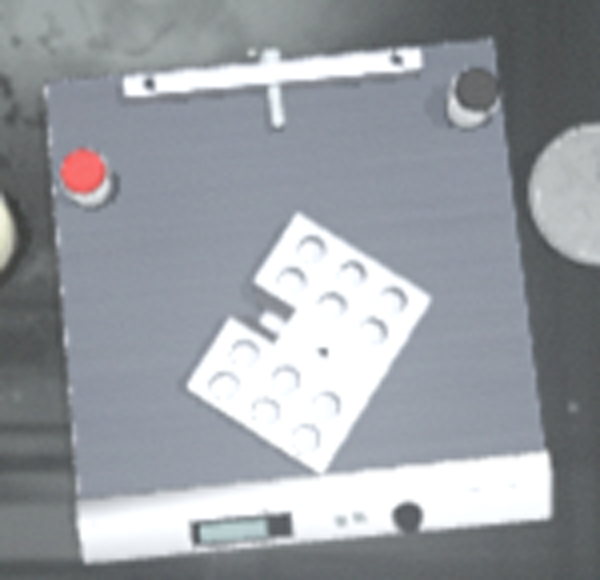

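```bash
cat >> h.py <<'E'
def cw(x,y,z,u0=205,v0=145,s=4): return w(u0+(x+.5)/s-.5,v0+(y+.5)/s-.5,z)
E
python3 - <<'E'
from h import *
pl=np.array([cw(*c,.046) for c in[(44,86),(494,40),(545,452),(78,498)]])[:,:2];print("plate",pl.round(4))
st=np.array([cw(*c,.074) for c in[(125,97),(421,70)]])[:,:2]
print("stop",st.round(4), "pin",cw(280,128,.064).round(4), cw(274,82,.064))
b=np.array([cw(*c,.086) for c in[(298,212),(431,297),(322,472),(188,385)]])[:,:2]
def yaw(v): return np.arctan2(v[1],v[0])
yh=[yaw(pl[0]-pl[3]),yaw(pl[1]-pl[2]),yaw(pl[0]-pl[1])-np.pi/2,yaw(pl[3]-pl[2])-np.pi/2,yaw(st[0]-st[1])-np.pi/2]
print("heater yaw",np.round(yh,4)); 
y=np.mean(yh);Rh=np.array([[np.cos(y),-np.sin(y)],[np.sin(y),np.cos(y)]])
h=pl.mean(0)-Rh@[-.002,0];print("heater",h, "stop mid in heater",(st-h)@Rh,(cw(280,128,.064)[:2]-h)@Rh)
print("block c",b.mean(0),"sides",np.linalg.norm(b-np.roll(b,1,0),axis=1),"yaw",yaw(b[0]-b[1]),yaw(b[3]-b[2]),yaw(b[3]-b[0])-np.pi/2,yaw(b[2]-b[1])-np.pi/2)
print("in heater",(b.mean(0)-h)@Rh)
for n,c,z in[("red",(84,172),.104),("blk",(476,90),.104)]: print(n,(cw(*c,z)[:2]-h)@Rh)
print(cw(600,195,0))
E
```

```text
plate [[ 0.6731  0.1117]
 [ 0.7019 -0.1671]
 [ 0.4492 -0.1911]
 [ 0.422   0.0872]]
stop [[ 0.6599  0.0597]
 [ 0.6763 -0.1187]] pin [ 0.6428 -0.0338  0.064 ] [ 0.67131281 -0.03025664  0.064     ]
heater yaw [0.0973 0.0945 0.1027 0.0975 0.0915]
heater [ 0.56353564 -0.03964334] stop mid in heater [[ 0.10552964  0.08961326]
 [ 0.10459646 -0.08956072]] [ 0.07942823 -0.00178749]
block c [ 0.5121552  -0.04992396] sides [0.12013207 0.09214242 0.11973404 0.09180259] yaw 0.9938552509525114 0.9981561436600915 1.0047105868659711 1.0019012130302398
in heater [-0.05213293 -0.00527241]
red [0.05664537 0.11607927]
blk [ 0.08278627 -0.11642167]
[ 0.61201069 -0.23840395  0.        ]
```

>>> apply_moves([
  [0,0.6,-0.8,0,0.05],
  [0,0.6,-0.8,0,0.05],
  [0,0.6,-0.8,0,0.05],
  [0,0.6,-0.8,0,0.05],
  [0,0.6,-0.8,0,0.05],
  [0,0.6,-0.8,0,0.05],
  [0,0.6,-0.8,0,0.05],
  [0,0.58,-0.8,0,0.05],
  [0,0,-0.9,0,0.07],
  [0,0,-0.9,0,0.07],
  [0,0,-0.9,0,0.07],
  [0,0,-0.9,0,0.06],
])

```text
clock: 1.65
position: [0.4337, 0.0057, 0.2268]
ee_rot: [-0.154, 3.138, 0.0]
force: [0.6, 0.2, -0.1]
width: 0.003
gripper_force: 0.0
```

```bash
cat >> h.py <<'E'
H=np.array([.5635,-.0396]);HY=.096;RH=R.from_euler('z',HY).as_matrix()[:2,:2]
def tool():
    s=observe();p=np.array(s["position"]);M=R.from_rotvec(s["ee_rot"]).as_matrix();q=(p[:2]-H)@RH
    y=np.arctan2(M[1,1],M[0,1])-np.pi/2-HY;y=(y+np.pi/2)%np.pi-np.pi/2
    print("t",round(s["clock"],2),"heater xy",(q*1000).round(1),"z",(p[2]*1000).round(1),"yaw err",round(y,3),"tilt",M[:2,2].round(3),"F",np.round(s["force"],1),"w",round(s["width"],2));return q,p[2],y
def goto(x,y,z=None):
    q,pz,yy=tool();d=RH@(np.array([x,y])-q);print("to",x,y,"units",(d/.06).round(2),"z",None if z is None else round((z-pz)/.06,2),"turn",round(-yy/.5,2))
E
python3 - <<'E'
from h import *
goto(-.134,-.038,.058)
t0=.9;c=np.array([-52.,-5]);prev=None
for t in np.arange(.9,-.01,-.1):
    Q=R.from_euler('z',t).as_matrix()[:2,:2];v=c+Q@[-46,46]-[9.5,19]
    print(round(t,1),"c",c.round(1),"f",v.round(1),None if prev is None else (RH@(v-prev)/60).round(3));prev=v;c=c+Q@[1.7,0]
E
```

```text
t 1.65 heater xy [-124.8   57.5] z 226.8 yaw err 0.002 tilt [0. 0.] F [ 0.6  0.2 -0.1] w 0.0
to -0.134 -0.038 units [ 0.  -1.6] z -2.81 turn -0.0
0.9 c [-52.  -5.] f [-126.1  -31.4] None
0.8 c [-50.9  -3.7] f [-125.5  -23.6] [-0.002  0.131]
0.7 c [-49.8  -2.4] f [-124.1  -15.9] [0.011 0.13 ]
0.6 c [-48.5  -1.4] f [-121.9   -8.4] [0.024 0.129]
0.5 c [-47.1  -0.4] f [-119.    -1.1] [0.037 0.125]
0.4 c [-45.6   0.4] f [-115.3    5.9] [0.049 0.121]
0.3 c [-44.    1.1] f [-111.    12.4] [0.061 0.116]
0.2 c [-42.4   1.6] f [-106.1   18.5] [0.072 0.109]
0.1 c [-40.7   1.9] f [-100.6   24.1] [0.083 0.101]
0.0 c [-39.    2.1] f [-94.5  29.1] [0.092 0.092]
```

>>> apply_moves([
  [0,0,-0.8,0,0],
  [0,0,-0.8,0,0],
  [0,0,0,-0.8,0],
  [0,0,0,-0.8,0],
  [0,0,0,-0.8,0],
  [0,0,0,-0.41,0],
  [0,0,0,0,0],
  [0,0.06,0.06,0,0],
  [0,0.06,0.06,0,0],
])

```text
clock: 2.78
position: [0.4419, -0.0812, 0.0592]
ee_rot: [-0.153, 3.137, 0.0]
force: [-4.9, -2.8, 1.2]
width: 0.006
gripper_force: 2.6
```

>>> apply_moves([
  [0,0,0.065,0,0],
  [0,0,0.065,0,0],
  [0,0.005,0.065,0,0],
  [0,0.005,0.065,0,0],
  [0,0.01,0.065,0,0],
  [0,0.015,0.065,0,0],
  [0,0.02,0.06,0,0],
  [0,0.02,0.06,0,0],
  [0,0,0,0,0],
])

```text
clock: 3.9
position: [0.4454, -0.0505, 0.0585]
ee_rot: [0.153, -3.138, -0.0]
force: [-4.4, -0.1, 2.9]
width: 0.005
gripper_force: 1.8
```

```bash
python3 - <<'E'
from h import *
goto(-.119,-.001,.058); crop("c2",205,145,355,290,4)
E
```

```text
t 3.9 heater xy [-118.6    0.5] z 58.5 yaw err 0.001 tilt [-0.  0.] F [-4.4 -0.1  2.9] w 0.0
to -0.119 -0.001 units [-0.   -0.03] z -0.01 turn -0.0
```

View pics/c2.png

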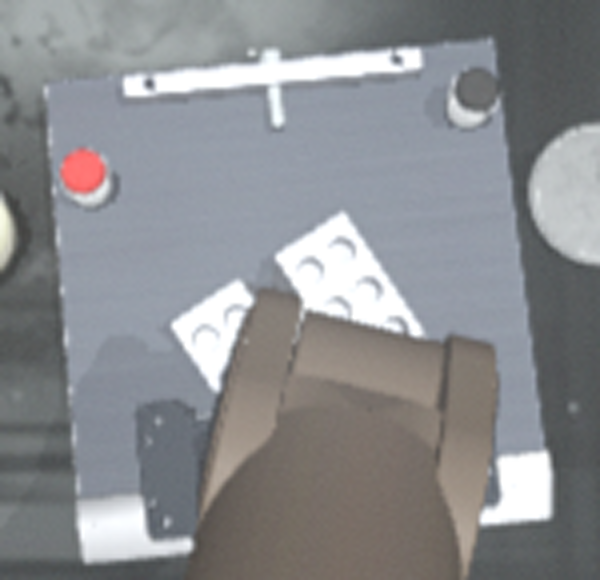

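```bash
cat >> h.py <<'E'
def face(a,b,k=46): # right, left corner of slotted face in crop px
    A,B=[(cw(*c,.086)[:2]-H)@RH for c in(a,b)];v=B-A;t=np.arctan2(v[1],v[0])-np.pi/2
    print("len",np.linalg.norm(v).round(4),"th",round(t,3),"corners",A.round(4),B.round(4));m=(A+B)/2;print("mid",m.round(4),"c",(m-.046*np.array([np.cos(t),np.sin(t)])).round(4));return m,t
E
python3 - <<'E'
from h import *
m,t=face((345,212),(170,325))
c=(m-.046*np.array([np.cos(t),np.sin(t)]))*1000
tip=np.array([-118.6+9.5,.5+19]);print("contact in block",(tip-c)@R.from_euler('z',t).as_matrix()[:2,:2])
prev=tip-[9.5,19]; off=(tip-c)@R.from_euler('z',t).as_matrix()[:2,:2]
for th in np.arange(t,-.01,-.1):
    Q=R.from_euler('z',th).as_matrix()[:2,:2];v=c+Q@off-[9.5,19]
    print(round(th,2),"c",c.round(1),"f",v.round(1),(RH@(v-prev)/60).round(3));prev=v;c=c+Q@[2,0]
E
```

```text
len 0.1224 th 0.479 corners [ 0.0212 -0.0338] [-0.0352  0.0748]
mid [-0.007   0.0205] c [-0.0478 -0.0007]
contact in block [-45.06501625  46.1473746 ]
0.48 c [-47.8  -0.7] f [-118.6    0.5] [ 0. -0.]
0.38 c [-46.1   0.2] f [-114.5    7.4] [0.057 0.122]
0.28 c [-44.2   1. ] f [-109.7   13.9] [0.069 0.115]
0.18 c [-42.3   1.5] f [-104.3   19.9] [0.08  0.108]
0.08 c [-40.3   1.9] f [-98.4  25.3] [0.09  0.099]
```

>>> apply_moves([
  [0,0.025,0.06,0,0],
  [0,0.025,0.06,0,0],
  [0,0.035,0.06,0,0],
  [0,0.035,0.06,0,0],
  [0,0.04,0.055,0,0],
  [0,0.04,0.055,0,0],
  [0,0.045,0.05,0,0],
  [0,0.045,0.05,0,0],
  [0,0,0,0,0],
])

```text
clock: 5.08
position: [0.4628, -0.0231, 0.0581]
ee_rot: [0.154, -3.137, -0.001]
force: [-3.7, 1.3, 2.0]
width: 0.008
gripper_force: 1.7
```

```bash
python3 - <<'E'
from h import *
goto(-.125,.002,.1); crop("c3",205,145,355,290,4)
E
```

```text
t 5.08 heater xy [-98.6  26.1] z 58.1 yaw err 0.002 tilt [-0.001  0.001] F [-3.7  1.3  2. ] w 0.01
to -0.125 0.002 units [-0.4  -0.44] z 0.7 turn -0.0
```

View pics/c3.png

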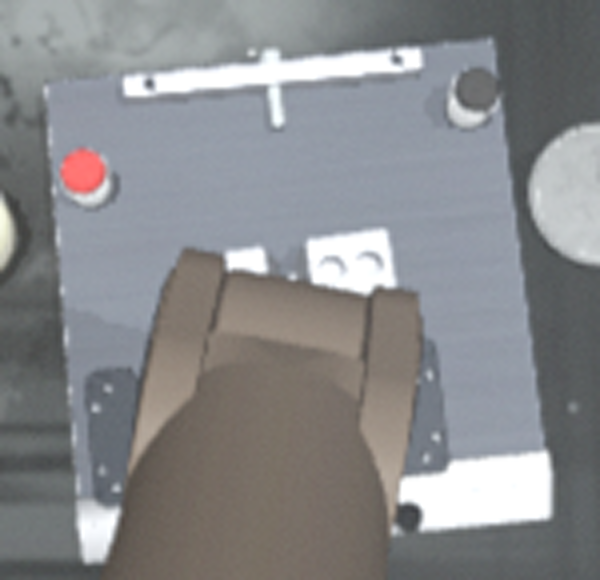

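```bash
python3 - <<'E'
from h import *
L=[(cw(*c,.086)[:2]-H)@RH*1000 for c in[(387,230),(306,240),(265,247),(227,251),(274,246),(425,69),(125,97)]];print(np.round(L,1))
A=L[0];v=L[3]-A;t=-np.arctan2(v[0],v[1]);print(t)
print("c",A+R.from_euler('z',t).as_matrix()[:2,:2]@[-46,60])
E
```

```text
[[  8.2 -57.2]
 [  6.9  -9.2]
 [  5.1  15.1]
 [  4.9  37.6]
 [  5.1   9.8]
 [102.4 -90.5]
 [102.8  89.2]]
0.03486998325126072
c [-39.90039593   1.18970963]
```

>>> apply_moves([
  [0,-0.14,-0.013,0,0],
  [0,-0.13,-0.013,0,0],
  [60,0.02,-0.21,0,0],
  [60,0.02,-0.205,0,0],
  [60,0,0,0,0],
  [60,0,0,0,0],
  [60,0,0,0,0],
  [60,0.082,0.008,0,0],
  [60,0.082,0.008,0,0],
  [60,0.082,0.008,0,0],
])

```text
clock: 6.38
position: [0.4647, -0.0486, 0.0582]
ee_rot: [-0.153, 3.138, 0.0]
force: [-0.2, -0.2, 0.1]
width: 0.598
gripper_force: 0.0
```

>>> apply_moves([
  [60,0.082,0.008,0,0],
  [60,0.082,0.008,0,0],
  [60,0.082,0.008,0,0],
  [60,0.082,0.008,0,0],
  [60,0.082,0.008,0,0],
  [60,0.082,0.008,0,0],
  [60,0.082,0.008,0,0],
  [60,0.082,0.008,0,0],
  [60,0.082,0.008,0,0],
  [60,0.082,0.008,0,0],
  [60,0,0,0,0],
])

```text
clock: 7.75
position: [0.5114, -0.0441, 0.0575]
ee_rot: [0.152, -3.134, -0.0]
force: [-4.6, -0.6, -0.1]
width: 0.601
gripper_force: 2.5
```

```bash
python3 - <<'E'
from h import *
goto(-.045,.001,.058); crop("c4",205,145,355,290,4)
E
```

```text
t 7.75 heater xy [-52.3   0.5] z 57.5 yaw err 0.001 tilt [-0.004  0.   ] F [-4.6 -0.6 -0.1] w 0.6
to -0.045 0.001 units [0.12 0.02] z 0.01 turn -0.0
```

View pics/c4.png

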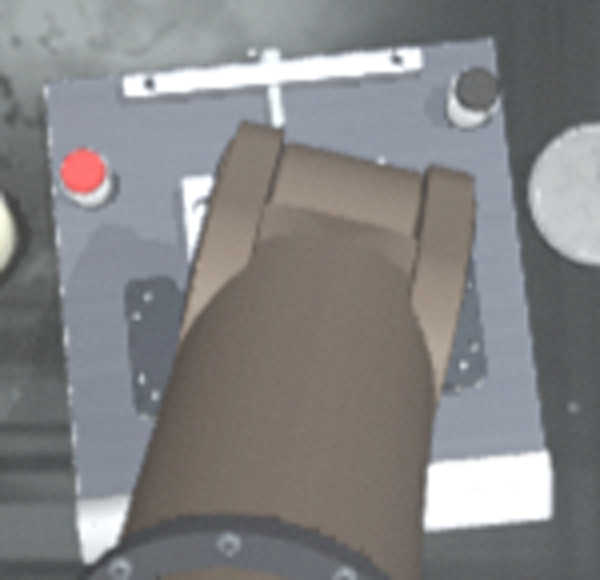

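>>> apply_moves([
  [60,-0.1,-0.01,0,0],
  [60,-0.4,-0.038,0,0],
  [60,-0.5,-0.048,0,0],
  [60,-0.5,-0.048,0,0],
  [60,0,0,0,0],
])

```text
clock: 8.43
position: [0.4212, -0.0528, 0.0582]
ee_rot: [0.151, -3.137, -0.001]
force: [0.5, 0.1, 0.6]
width: 0.599
gripper_force: 0.0
```

```bash
python3 - <<'E'
from h import *
goto(-.052,.001,.058); crop("c5",215,150,345,247,6)
E
```

```text
t 8.43 heater xy [-142.9    0.5] z 58.2 yaw err 0.0 tilt [-0.001  0.   ] F [0.5 0.1 0.6] w 0.6
to -0.052 0.001 units [1.51 0.15] z -0.0 turn -0.0
```

View pics/c5.png

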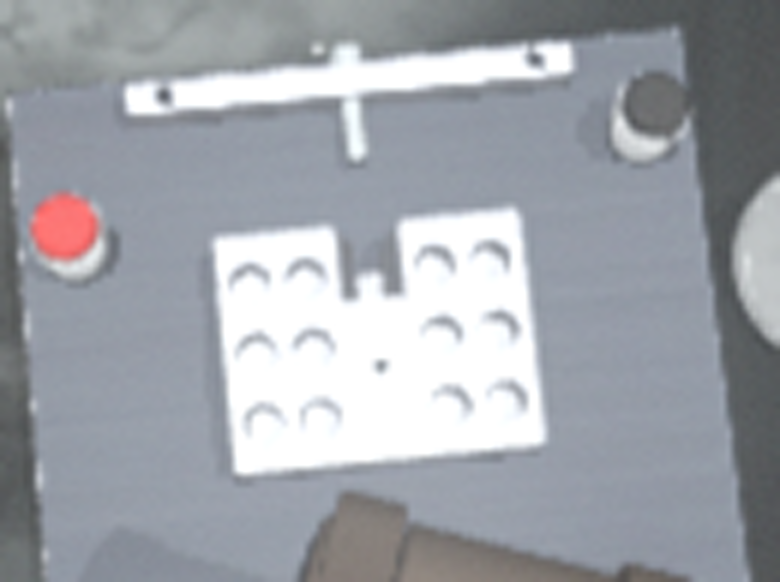

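```bash
python3 - <<'E'
from h import *
g=lambda x,y,z:(cw(x,y,z,215,150,6)[:2]-H)@RH*1000
b=np.array([g(*c,.086) for c in[(213,239),(520,209),(547,445),(233,475)]]);print(b.round(1),"c",b.mean(0).round(1))
a=lambda v:np.arctan2(v[1],v[0]);print(a(b[0]-b[1])-np.pi/2,a(b[3]-b[2])-np.pi/2,a(b[0]-b[3]),a(b[1]-b[2]))
print("slot",(g(335,228,.086)+g(399,217,.086))/2,"pin",g(357,160,.064),g(351,100,.068))
s=np.array([g(128,115,.074),g(573,73,.074)]);print("stop",s,a(s[0]-s[1])-np.pi/2)
E
```

```text
[[ 50.   60. ]
 [ 50.2 -61.6]
 [-43.4 -61.7]
 [-43.3  60.8]] c [ 3.4 -0.6]
0.0017749326248648334 -0.0009281118454758097 -0.008777330279064773 0.0008002515146026764
slot [50.71837376 -1.01678494] pin [80.51037076 -0.56729104] [104.54093105  -0.48005558]
stop [[105.79643687  89.51270667]
 [105.56234921 -90.14076956]] -0.001302994661979362
```

>>> apply_moves([
  [60,0.5,0.048,0,0],
  [60,0.5,0.048,0,0],
  [60,0.2,0.019,0,0],
  [60,0.17,0.016,0,0],
  [60,0.08,0.008,0,0],
  [60,0.08,0.008,0,0],
  [60,0.08,0.008,0,0],
  [60,0.08,0.008,0,0],
  [60,0.08,0.008,0,0],
  [60,0.08,0.008,0,0],
  [60,0.08,0.008,0,0],
])

```text
clock: 9.85
position: [0.5354, -0.0418, 0.0575]
ee_rot: [0.151, -3.132, -0.001]
force: [-9.9, -0.9, 6.3]
width: 0.601
gripper_force: 4.9
```

>>> apply_moves([
  [60,0.06,0.006,0,0],
  [60,0.06,0.006,0,0],
  [60,0.06,0.006,0,0],
  [60,0.06,0.006,0,0],
  [60,0.06,0.006,0,0],
  [60,0.04,0.004,0,0],
  [60,0,0,0,0],
])

```text
clock: 10.72
position: [0.5565, -0.0398, 0.0575]
ee_rot: [0.151, -3.133, -0.001]
force: [-6.1, -1.9, 2.3]
width: 0.602
gripper_force: 3.3
```

```bash
python3 - <<'E'
from h import *
goto(.0035,.001,.058)
E
```

```text
t 10.72 heater xy [-7.   0.5] z 57.5 yaw err 0.0 tilt [-0.005  0.   ] F [-6.1 -1.9  2.3] w 0.6
to 0.0035 0.001 units [0.17 0.02] z 0.01 turn -0.0
```

Pin is in the slot with low force; continue gently to contact.

>>> apply_moves([
  [60,0.04,0.004,0,0],
  [60,0.04,0.004,0,0],
  [60,0.04,0.004,0,0],
  [60,0.03,0.003,0,0],
  [60,0,0,0,0],
])

```text
clock: 11.35
position: [0.5651, -0.0389, 0.0575]
ee_rot: [0.151, -3.132, -0.001]
force: [-8.2, -0.6, 4.2]
width: 0.596
gripper_force: 4.1
```

>>> apply_moves([
  [60,0.02,0.002,0,0],
  [60,0.02,0.002,0,0],
  [60,0.02,0.002,0,0],
  [60,0,0,0,0],
])

```text
clock: 11.85
position: [0.5675, -0.0387, 0.0575]
ee_rot: [0.15, -3.13, -0.001]
force: [-12.9, -0.7, 8.7]
width: 0.602
gripper_force: 6.2
```

>>> apply_moves([
  [60,0.03,0.003,0,0],
  [60,0.03,0.003,0,0],
  [60,0,0,0,0],
])

```text
clock: 12.22
position: [0.5675, -0.0387, 0.0572]
ee_rot: [0.149, -3.124, -0.002]
force: [-24.8, -2.7, 19.0]
width: 0.6
gripper_force: 12.4
```

Stopped dead at 25 N: seated against the stop. Back off, lift and look.

>>> apply_moves([
  [60,-0.1,-0.01,0,0],
  [60,-0.1,-0.01,0,0],
  [60,-0.5,-0.048,0,0],
  [60,-0.6,-0.058,0,0],
  [60,-0.6,-0.058,0,0],
  [60,-0.5,-0.05,0.2,0],
  [60,0,0,0.8,0],
  [60,0,0,0.8,0],
  [60,0,0,0,0],
])

```text
clock: 13.35
position: [0.4342, -0.0518, 0.1694]
ee_rot: [-0.152, 3.13, 0.001]
force: [0.1, 0.5, -1.1]
width: 0.599
gripper_force: 0.0
```

```bash
python3 - <<'E'
from h import *
tool(); crop("c6",215,150,345,247,6)
E
```

```text
t 13.35 heater xy [-129.9    0.2] z 169.4 yaw err 0.001 tilt [0.007 0.001] F [ 0.1  0.5 -1.1] w 0.6
```

View pics/c6.png

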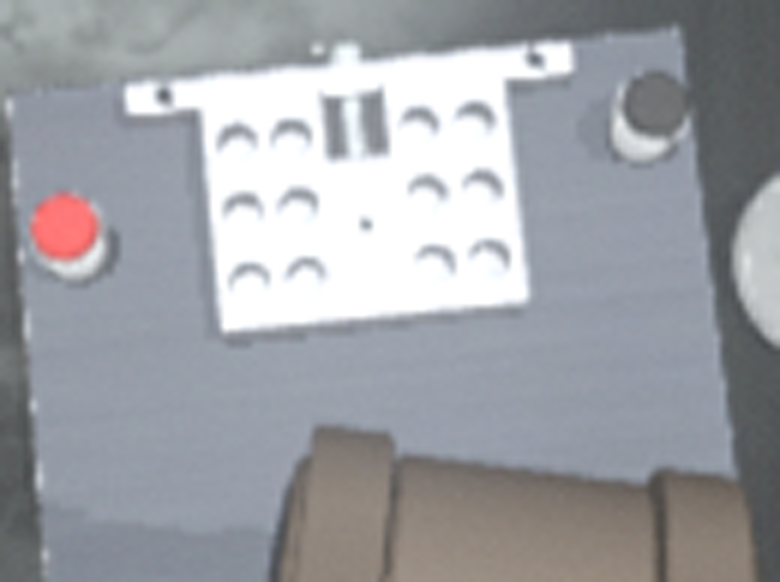

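The picture shows the block flush against the stop, its back edge running from (220,332) to (528,302), parallel to the bar. The pin lies centred in the slot at about x = 353, and both vials are unmoved.

```bash
python3 -c "
from cell import arm
print(arm.sign_off())"
```

```text
the job is handed in; nothing more can be done
None
```

The block was turned square first, then pushed home: the final picture shows its slotted face flush against the stop with the pin in the slot and both vials unmoved, and nothing was moved near the flask or beaker; handed in at about 13 s (the sign-off returned no verdict).

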